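# Shut the thread box: slide its lid home and turn the keepers over it

### The arm

A 7-joint arm with a two-finger parallel gripper is mounted at the origin on the work surface; the furniture and walls round the work are solid. World frame = base frame: x ahead of the robot, y to its left, z up, the work surface at z = 0. Lengths are in m, angles in degrees, forces in N, time in s.
With the tool pointing down it reaches from about 0.4 to 0.875 m from the base axis. Payload 6.5 kg.
Tool frame: the origin (TCP) lies midway between the tips of the shut fingers; the grasp point (between the pads) lies 19 mm behind it; x points along the fingers, z is the direction in which the jaws open and shut, and the axes are right-handed (so a half turn about x gives the same grasp; the last joint's range is limited). The gripper opens to 85 mm and grips with 20 to 120 N. Pads are 22 mm wide; open, the fingers measure 114 mm over their backs; the gripper's body (76 mm by 85 mm) begins 54 mm behind the grasp point. The pads swing forward as they close: fully open they stand 13 mm farther back than shut.
Start: joints at [-68.881, 30.733, -0.252, 88.115, 0.149, 61.152, -4.079], TCP at [0.274, 0.59, 0.231] pointing down, gripper open.
Joint ranges: [-154.64, 154.64], [-21.42, 123.67], [-72.66, 72.17], [13.99, 137.28], [-74.86, 254.86], [10.95, 109.41], [-158.01, 158.01]. Speed limits (degrees/s): [136.94, 136.94, 180, 180, 180, 180, 180].

### API

Orientations are given as a 3x3 rotation matrix whose columns are the frame's x, y, z axes.
In Python, from bench import arm, vision gives the robot as it stands.
- The arm moves only by the tool apply_moves, never from a script. Its argument "steps" is a list of rows, each a list of 7 numbers: the shift along the tool's x, y, z in cm, then the turn, a rotation vector about the tool's x, y, z in degrees, then the closure in counts, from 0 (fully open) to 255 (shut). In form: [[tx, ty, tz, rx, ry, rz, grip], ...]. A call has 1 to 8 rows; each row shifts and turns the commanded pose from where the row before left it, along the tool's axes as they then stand; what a row does not reach is not made up. A row lasts 1/10 s, in which the tool goes at most 50 mm and 8.59 degrees, less where a joint would pass 70% of its speed; a pose out of reach is approached as far as the arm can. A call with a gripper value outside its range is refused whole. The fingers move at their own pace and stop on an object; "squeeze" is the grip in N (left out, the last holds). Time passes only in rows, so rows that do not move let the fingers close. It gives the time, the measured TCP pose, the force and the opening at its end, in the units of the state.
- arm.observe(): the state, without advancing time (a new reading comes with each control period).
- vision.read_camera(name): name is "scene" or "top"; returns a dict with "color" (480x640x3 uint8, red, green, blue), "depth" (480x640 float32, m along the optical axis (not along the pixel's ray), 0 where there is no reading), "intrinsics" (3x3 intrinsics, pixels), "R" (3x3) and "t" (3): a world point X has camera coordinates R X + t. Camera axes: x right, y down, z forward; pixel columns grow to the right and rows downward; lengths in m; the calibration is good to about 2 mm. A picture is of the moment at which its call begins.
- arm.close_job(): hands the job in, once; it reports no verdict.
The state is a dict: "t": time; "joint_pos": joint angles; "qd": joint speeds; "joint_efforts": joint torques, N m; "tool_pos": TCP position; "ee_rot": TCP orientation; "contact_force": force on the tool from outside, world axes, zero at the start; "torque": the same for the moment, N m; "width": opening from 0.0 (shut) to 1.0 (fully open).
Only numpy, scipy, OpenCV 4.12 (cv2) and the standard library are available. Lean on these libraries where they do the work, as an engineer would, in place of code of your own. Each camera call takes 0.05 s, during which the arm holds its last target. There are 200 camera calls.

### The job

The square wooden thread box was left with its round lid pushed askew. Slide the lid across the box top until it drops fully home in the round mouth and sits level, then turn both brass keepers in over the lid's edge, each pointing at the lid's middle, so it cannot come off. Leave the box where it stands and do not disturb the things lying about.

Things in the scene. Friction and masses are not known exactly. Their poses are not given: they have to be found in the camera images.
- thread_box: Square hardwood box, 160 x 160 x 62 mm, 1.6 kg, loose on the table, spools fixed inside. Origin: centre of its underside; x, y along its sides, z up. The flat top (z 62 mm) has a round mouth, 104 mm diameter, in the middle. Brass keepers turn on screws at its corners (+66, +66) mm (keeper_a) and (-66, -66) mm (keeper_b); the other corners are bare.
- lid: Loose wooden disc lid, no knob: flange 116 mm diameter, 8 mm thick; below it a plug, 100 mm diameter, 7 mm deep, with 2 mm play in the mouth. Origin: centre of the flange's underside; z up. Starts resting on its plug on the box top (origin 69 mm above the box's underside), 31 to 45 mm off centre towards the bare corner (+80, -80) mm. Seated: origin at (0, 0, 62) mm in the box's frame.
- keeper_a (a joint): Angle of the keeper at corner (+66, +66) mm: brass bar 12 mm wide, 7 mm thick, reaching 56 mm from its screw, underside at z 72 mm: passes 2 mm over the seated lid, is blocked by one not down. 0: parked, pointing along the box's -x; grows anticlockwise from above; 0.785: pointing at the box's centre. Range -0.35 to 1.57. Stays where left; 1.5 N at the stud turns it.
- keeper_a_stud (a point): Centre of the top of keeper_a's upright round brass thumb stud, 12 mm in diameter and 14 mm tall, 36 mm from the keeper's screw; 93 mm above the box's underside.
- keeper_b (a joint): Angle of the keeper at the box's (-66, -66) mm corner, the same part as keeper_a. 0: parked, pointing along the box's +y; growing (clockwise from above) as it swings in; 0.785: pointing at the centre of the box. Range -0.35 to 1.57.
- keeper_b_stud (a point): Centre of the top of keeper_b's thumb stud, as for keeper_a.
- pin_tin: Bystander: flat round tin, 70 mm in diameter, 23 mm high, left of the work. Origin: centre of its underside.
- white_spool: Bystander: white thread spool standing upright, 35 mm in diameter, 58 mm high, between robot and box. Origin: centre of its underside.
- fabric_glue: Bystander: tube of glue, 38 x 136 x 26 mm, lying to the far left of the box. Origin: centre of its underside.
- tambour_hook: Bystander: slim hooked needle tool, 141 mm long, 10 mm thick, lying beyond the box. Origin: centre of its underside.
Not all that is in view belongs to the job. Of the things like the lid, leave any that is orange; of the rest the larger one is meant.

How it is judged:
By the outcome, as a careful person would: the job done as asked, in the order asked, and still so for the second after the job is handed in, with the robot touching nothing.
It also fails if it takes over 58 s, if anything falls off the work surface, if the arm or the gripper's body presses on something with over 40 N, if the wrist force passes 120 N, or if a joint passes its speed limit or range.

## Working session

There is one attempt and no reset: what is moved stays moved. The work goes in short steps, Python scripts to look and compute and a tool call to move; the robot and the scene stay as the last step left them, time stands still between calls to the robot, and variables do not carry over. Pictures are saved under pics/ and viewed, about 8 in all and at most 12, crops included, and the job is handed in when it is done.

Besides the shell and the picture viewer there is one more tool, called after "Emit:" by a JSON object that holds its "method" and its "body". apply_moves: Moves the arm, as the interface text tells. Its arguments: {"type":"object","properties":{"steps":{"type":"array","items":{"type":"array","items":{"type":"number"}}},"squeeze":{"type":"number"}},"required":["steps"]}

```bash
mkdir -p pics
cat > h.py <<'E'
import numpy as np, cv2
from bench import arm, vision
def cam(n,save=None):
    c=vision.read_camera(n)
    if save: cv2.imwrite('pics/'+save,c['color'][:,:,::-1])
    return c
def ray(c,uv,z):
    uv=np.atleast_2d(uv).astype(float)
    K,R,t=c['intrinsics'],np.array(c['R']),np.array(c['t'])
    o=-R.T@t
    d=np.c_[uv,np.ones(len(uv))]@np.linalg.inv(K).T@R
    return o+d*((z-o[2])/d[:,2])[:,None]
def proj(c,P):
    q=np.atleast_2d(P)@np.array(c['R']).T+c['t']; q=q@np.array(c['intrinsics']).T
    return q[:,:2]/q[:,2:]
E
python3 - <<'E'
from h import *
a=cam('scene');b=cam('top')
cv2.imwrite('pics/s1.png',a['color'][:,:,::-1]);cv2.imwrite('pics/t1.png',b['color'][:,:,::-1])
for c in(a,b): print(-np.array(c['R']).T@c['t'],c['intrinsics'][0,0],np.round(c['R'],2).tolist())
s=arm.observe();print(s)
E
```

```text
[ 0.08133743 -0.75064971  0.61270498] 469.9109371862447 [[0.87, -0.49, -0.02], [-0.25, -0.4, -0.88], [0.43, 0.77, -0.47]]
[0.36955805 0.08339362 1.2395902 ] 583.7650900447601 [[0.01, -1.0, 0.01], [-0.99, -0.01, -0.15], [0.15, -0.01, -0.99]]
{'t': 0.1, 'joint_pos': array([-68.88074941,  30.77202017,  -0.25356945,  88.16328448,
         0.14893589,  61.14978011,  -4.07814016]), 'qd': array([ 0.03549792, -0.06223978,  0.12136458, -0.08967049,  0.0637629 ,
        0.03015199, -0.06075603]), 'joint_efforts': array([ 2.32783284e-03, -5.84572506e+01,  1.05206966e+00, -2.59777218e+01,
        1.27567293e-02,  4.61353789e-03, -8.88005872e-06]), 'tool_pos': array([0.27359088, 0.58902476, 0.23052558]), 'ee_rot': array([[-5.16023486e-04, -9.06989190e-01,  4.21153586e-01],
       [-1.38640640e-03,  4.21153886e-01,  9.06988138e-01],
       [-9.99998906e-01, -1.15862844e-04, -1.47478091e-03]]), 'contact_force': array([0.83363969, 0.26348056, 0.11351999]), 'torque': array([-0.01317833, -0.02240986,  0.05840633]), 'width': 0.9996900285377811}
```

View pics/s1.png

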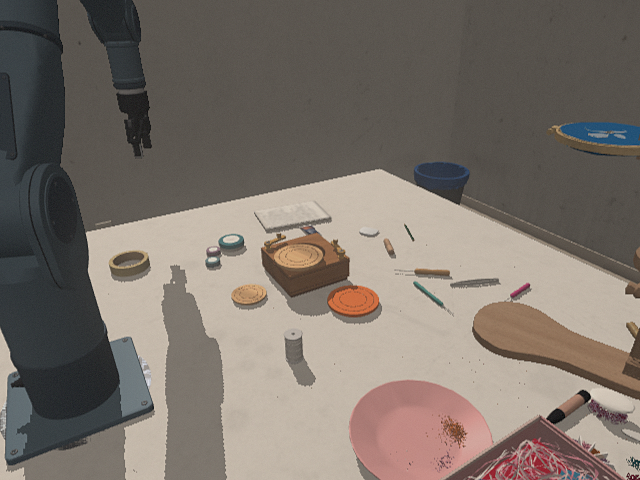

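View pics/t1.png

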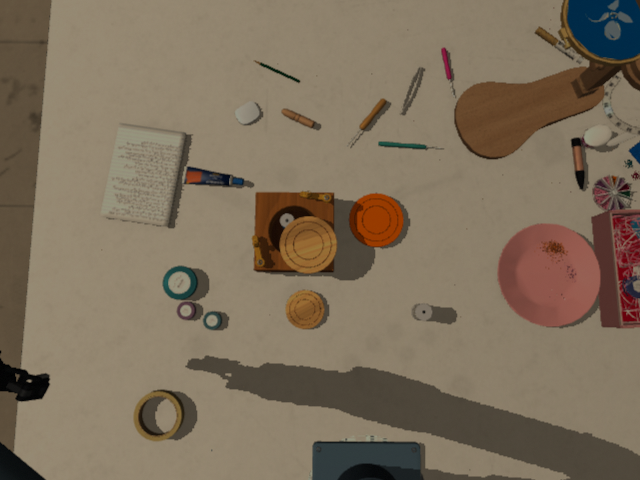

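Top view candidates for the lid: wooden disc on the box (308,244), small wooden disc on the table (306,309), orange disc (377,220). Orange is ruled out, and of the other two the larger is the one on the box. I'll check that in a close crop and measure.

Run:
```python
from h import *
c=cam('top')
im=c['color'][170:340,230:420,::-1]
cv2.imwrite('pics/c1.png',cv2.resize(im,None,fx=4,fy=3.5 and 4,interpolation=cv2.INTER_CUBIC)[:600])
d=c['depth']
K,R,t=c['intrinsics'],np.array(c['R']),np.array(c['t'])
v,u=np.mgrid[170:340,230:420]
z=d[170:340,230:420]
P=np.stack([(u-K[0,2])/K[0,0]*z,(v-K[1,2])/K[1,1]*z,z],-1)
W=(P-t)@R
Z=W[...,2]
for lo,hi in((.055,.067),(.07,.09),(.087,.11),(.01,.03)):
    m=((Z>lo)&(Z<hi)).astype(np.uint8)
    n,l,s,ce=cv2.connectedComponentsWithStats(m)
    for i in range(1,n):
        if s[i,4]>12: print(lo,hi,s[i],np.round(W[l==i].mean(0),4))
top=((Z>.05)&(Z<.12)).astype(np.uint8)
n,l,s,ce=cv2.connectedComponentsWithStats(top)
i=1+s[1:,4].argmax()
print(np.round(np.median(Z[(l==i)]),4), s[i])
print('lid Z',Z[244-170-3:244-170+4,308-230-3:308-230+4].mean())
```

```text
0.055 0.067 [  24   22   80   79 2451] [0.5541 0.1719 0.0613]
0.055 0.067 [50 43 11 14 56] [0.5586 0.1694 0.0572]
0.055 0.067 [58 46  6  5 13] [0.5598 0.1562 0.0573]
0.055 0.067 [92 90 12 11 59] [0.4618 0.0771 0.0609]
0.055 0.067 [185 134   5  15  51] [ 0.3741 -0.1002  0.0583]
0.07 0.09 [ 69  21  32  11 203] [0.6036 0.1055 0.0788]
0.07 0.09 [  49   46   58   57 2585] [0.5052 0.1208 0.0764]
0.07 0.09 [ 22  65  13  32 203] [0.488  0.2205 0.0783]
0.01 0.03 [ 0  4 14 12 98] [0.6478 0.2786 0.0192]
0.01 0.03 [ 119   23   54   54 2199] [ 0.5668 -0.0208  0.0146]
0.01 0.03 [ 40  38  43  31 206] [0.5681 0.1665 0.0157]
0.01 0.03 [44 66  6  7 15] [0.5224 0.1887 0.0114]
0.01 0.03 [ 26 100  42   2  44] [0.4545 0.1873 0.018 ]
0.01 0.03 [ 88 101  15   1  15] [0.4554 0.0854 0.0174]
0.01 0.03 [ 56 120  36  39 516] [0.3757 0.1293 0.0119]
0.01 0.03 [182 134   5  15  20] [ 0.3742 -0.0985  0.0205]
0.0728 [  22   21   85   82 5753]
lid Z 0.07564858392084563
```

View pics/c1.png

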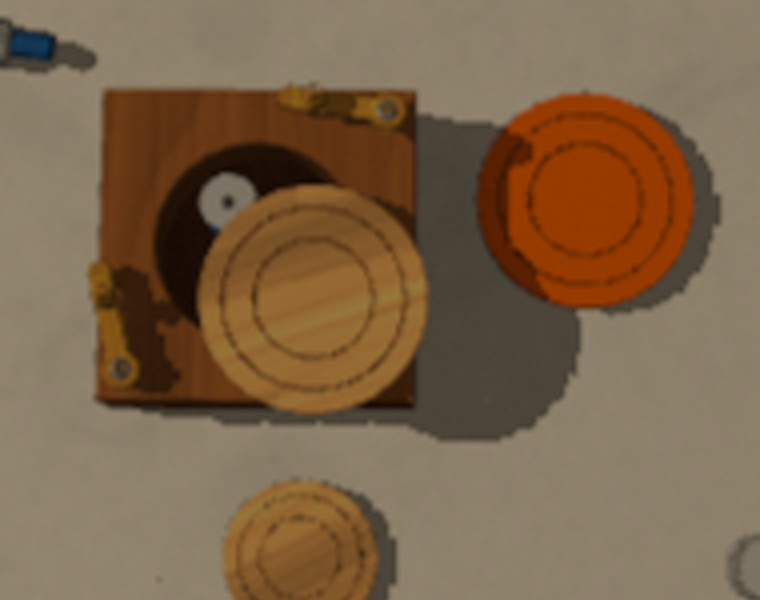

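The crop confirms it. The lid is the wooden disc on the box, crop centre (313,298). Keeper a's screw is at crop (386,110) with its bar pointing left, and keeper b's is at (120,370) with its bar pointing up. Next I'll get metric poses.

```bash
cat >> h.py <<'E'
def cloud(c):
    z=c['depth'];K=c['intrinsics'];v,u=np.mgrid[:480,:640]
    P=np.stack([(u-K[0,2])/K[0,0]*z,(v-K[1,2])/K[1,1]*z,z],-1)
    return (P-np.array(c['t']))@np.array(c['R'])
def lidfit(W,lo=.071,hi=.0785,box=None):
    Z=W[...,2];m=((Z>lo)&(Z<hi)&(W[...,0]>.40)&(W[...,0]<.64)&(W[...,1]>.03)&(W[...,1]<.26)).astype(np.uint8)
    n,l,s,_=cv2.connectedComponentsWithStats(m);i=1+s[1:,4].argmax()
    p=W[l==i]; (cx,cy),r=cv2.minEnclosingCircle(p[:,:2].astype(np.float32)); return cx,cy,r,p[:,2].min(),p[:,2].max(),p.mean(0)
E
python3 - <<'E'
from h import *
c=cam('top');W=cloud(c);Z=W[...,2]
m=(Z>.057)&(Z<.066)&(W[...,0]>.44)&(W[...,0]<.64)&(W[...,1]>.05)&(W[...,1]<.26)
m=cv2.morphologyEx(m.astype(np.uint8),cv2.MORPH_OPEN,np.ones((3,3)))>0
print('rect',cv2.minAreaRect(W[m][:,:2].astype(np.float32)), np.median(Z[m]))
print('lid',lidfit(W))
cr=lambda x,y:(230+x/4-.375,170+y/4-.375)
A=ray(c,cr(386,110),.079)[0];B=ray(c,cr(120,370),.079)[0]
print('screws',A,B,(A+B)/2,np.linalg.norm(A-B)*1e3,np.degrees(np.arctan2(*(A-B)[[1,0]])))
print('corners',ray(c,[cr(103,90),cr(416,90),cr(97,402),cr(416,405)],.062))
print('lid ray',ray(c,cr(313,298),.077))
R=arm.observe()['ee_rot'];print('tool y heading',np.degrees(np.arctan2(R[1,1],R[0,1])))
E
```

```text
rect ((0.5351390838623047, 0.151067316532135), (0.1593056172132492, 0.1586751937866211), 0.5053408741950989) 0.06136195330945713
lid (0.5060247778892517, 0.12071143090724945, 0.058165207505226135, np.float64(0.07106591600087875), np.float64(0.07849478513850985), array([0.50500354, 0.12091024, 0.07574579]))
screws [0.60053847 0.08441911 0.079     ] [0.46755446 0.21553491 0.079     ] [0.53404647 0.14997701 0.079     ] 186.75144454837692 -44.594702062929485
corners [[0.61298657 0.22991408 0.062     ]
 [0.61454413 0.06910255 0.062     ]
 [0.4527449  0.22862883 0.062     ]
 [0.45263091 0.06793164 0.062     ]]
lid ray [[0.50469223 0.12010906 0.077     ]]
tool y heading 155.0934873433889
```

Emit:
{"method": "apply_moves", "body": {"steps": [[0,0,0,8.5,0,0,0],[0,0,0,8.5,0,0,0],[0,0,0,8.5,0,0,0],[0,0,0,8.5,0,0,0],[0,0,0,8.5,0,0,0],[0,0,0,8.5,0,0,0],[0,0,0,8.5,0,0,0],[0,0,0,8.5,0,0,0]]}}

```text
t: 1.0
tool_pos: [0.2736, 0.5894, 0.2311]
ee_rot: [[-0.0, 0.057, 0.998], [-0.0, 0.998, -0.057], [-1.0, -0.0, -0.0]]
contact_force: [-0.2, -0.3, -0.7]
width: 0.994
```

Emit:
{"method": "apply_moves", "body": {"steps": [[0,0,0,8.5,0,0,0],[0,0,0,8.5,0,0,0],[0,0,0,8.5,0,0,0],[0,0,0,8.5,0,0,0],[0,0,0,8.1,0,0,0],[0,0,0,0,0,0,0]]}}

```text
t: 1.6
tool_pos: [0.2735, 0.5894, 0.2309]
ee_rot: [[0.0, 0.708, 0.706], [-0.001, 0.706, -0.708], [-1.0, -0.0, 0.001]]
contact_force: [-0.3, -0.5, -0.5]
width: 1.0
```

```bash
cat >> h.py <<'E'
def delta(x,y,z,head=None):
    s=arm.observe();R=np.array(s['ee_rot']);p=np.array(s['tool_pos'])
    print('t',round(s['t'],2),'p',p.round(4),'head',round(np.degrees(np.arctan2(R[1,1],R[0,1])),2),'tilt',R[:,0].round(3),'F',np.round(s['contact_force'],1),'j',np.round(s['joint_pos'],0),'w',round(s['width'],3))
    print('tool cm',((np.array([x,y,z])-p)@R*100).round(2))
E
python3 -c "
from h import *
delta(.461,.0764,.2)"
```

```text
t 1.6 p [0.2735 0.5894 0.2309] head 44.94 tilt [ 0.    -0.001 -1.   ] F [-0.3 -0.5 -0.5] j [ -86.   32.   25.   89.  -15.   62. -102.] w 1.0
tool cm [  3.13 -22.96  49.56]
```

Emit:
{"method": "apply_moves", "body": {"steps": [[0,-1.6,3.5,0,0,0,0],[0,-1.6,3.5,0,0,0,0],[0,-1.6,3.5,0,0,0,0],[0,-1.6,3.5,0,0,0,0],[0,-1.6,3.5,0,0,0,0],[0,-1.6,3.5,0,0,0,0],[0,-1.6,3.5,0,0,0,0],[0,-1.6,3.5,0,0,0,0]]}}

```text
t: 2.4
tool_pos: [0.3816, 0.2995, 0.2314]
ee_rot: [[0.0, 0.704, 0.71], [0.0, 0.71, -0.704], [-1.0, 0.0, 0.0]]
contact_force: [0.9, 0.3, 0.6]
width: 0.998
```

Emit:
{"method": "apply_moves", "body": {"steps": [[0.5,-1.6,3.5,0,0,0,0],[0.5,-1.6,3.5,0,0,0,0],[0.5,-1.7,3.5,0,0,0,0],[0.5,-1.7,3.5,0,0,0,0],[0.5,-1.8,3.5,0,0,0,0],[0.6,-1.8,3.5,0,0,0,0],[0,0,0,0,0,0,0],[0,0,0,0,0,0,0]]}}

```text
t: 3.2
tool_pos: [0.4576, 0.0796, 0.2003]
ee_rot: [[-0.0, 0.707, 0.707], [-0.0, 0.707, -0.707], [-1.0, -0.0, -0.0]]
contact_force: [-0.1, 0.4, 0.3]
width: 1.001
```

```bash
python3 -c "
from h import *
delta(.461,.0764,.0525)
c=cam('scene','s2.png');cv2.imwrite('pics/s2c.png',cv2.resize(c['color'][100:340,180:440,::-1],None,fx=2.4,fy=2.4))"
```

```text
t 3.2 p [0.4576 0.0796 0.2003] head 45.03 tilt [-0. -0. -1.] F [-0.1  0.4  0.3] j [-46.  17.  36. 119. -14.  48. -47.] w 1.001
tool cm [1.478e+01 1.000e-02 4.700e-01]
```

View pics/s2c.png

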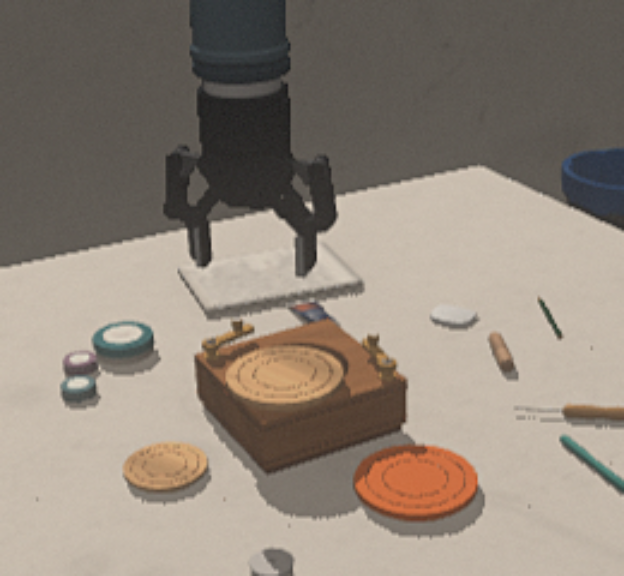

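The picture shows the open gripper above the near bare corner, with nothing in the way below. I'll descend behind the lid.

Emit:
{"method": "apply_moves", "body": {"steps": [[3.5,0,0.2,0,0,0,0],[3.5,0,0.3,0,0,0,0],[3.5,0,0,0,0,0,0],[2.5,0,0,0,0,0,0],[1.2,0,0,0,0,0,0],[0.5,0,0,0,0,0,0],[0,0,0,0,0,0,0],[0,0,0,0,0,0,0]]}}

```text
t: 4.05
tool_pos: [0.4619, 0.0774, 0.0543]
ee_rot: [[0.002, 0.707, 0.708], [0.001, 0.708, -0.707], [-1.0, 0.002, 0.001]]
contact_force: [0.1, 1.2, 0.8]
width: 0.998
```

```bash
python3 -c "
from h import *
delta(.5345-.0357,.150-.0357,.0525)
c=cam('scene');cv2.imwrite('pics/s3c.png',cv2.resize(c['color'][200:320,220:370,::-1],None,fx=4,fy=4))
W=cloud(c);m=(c['color'].max(2)<75)&(W[...,2]>.03)&(W[...,2]<.12)&(abs(W[...,0]-.46)<.12)&(abs(W[...,1]-.08)<.12)
p=W[m];d=(p[:,:2]-[.461,.0764])@[.707,-.707]
for s in(1,-1):
  q=p[(s*d>.03)&(s*d<.07)];print(len(q), q.min(0) if len(q) else '', np.percentile(q[:,2],[1,5,20]) if len(q) else '')
"
```

```text
t 4.05 p [0.4619 0.0774 0.0543] head 45.04 tilt [ 0.002  0.001 -1.   ] F [0.1 1.2 0.8] j [-35.  33.  25. 123. -28.  30. -34.] w 0.998
tool cm [ 0.19  5.22 -0.  ]
137 [0.4824749  0.01900596 0.05302282] [0.0536591  0.06709383 0.08417604]
148 [0.40481479 0.09541883 0.03593356] [0.05379341 0.06979868 0.08027562]
```

View pics/s3c.png

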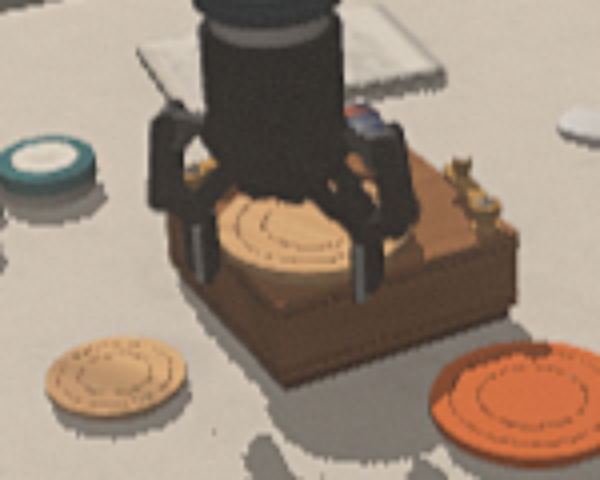

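Emit:
{"method": "apply_moves", "body": {"steps": [[0.15,0.5,0,0,0,0,0],[0,0.5,0,0,0,0,0],[0,0.5,0,0,0,0,0],[0,0.5,0,0,0,0,0],[0,0.4,0,0,0,0,0],[0,0.4,0,0,0,0,0],[0,0.4,0,0,0,0,0],[0,0,0,0,0,0,0]]}}

```text
t: 4.9
tool_pos: [0.4843, 0.1, 0.0518]
ee_rot: [[0.001, 0.707, 0.707], [0.0, 0.707, -0.707], [-1.0, 0.001, 0.0]]
contact_force: [-0.5, 1.2, -0.4]
width: 1.0
```

```bash
python3 -c "
from h import *
delta(.5345-.0357,.150-.0357,.0525)
c=cam('top');cv2.imwrite('pics/t4c.png',cv2.resize(c['color'][170:300,230:380,::-1],None,fx=4,fy=4))
"
```

```text
t 4.9 p [0.4843 0.1    0.0518] head 45.02 tilt [ 0.001  0.    -1.   ] F [-0.5  1.2 -0.4] j [-37.  35.  25. 119. -28.  32. -36.] w 1.0
tool cm [-0.07  2.04  0.02]
```

View pics/t4c.png

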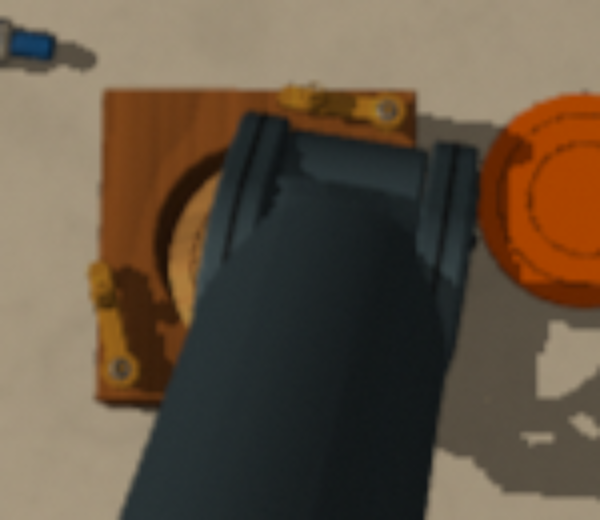

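The lid is sliding and the box hasn't moved (corners still at crop 103,90 and 416,90). I'll push the last 2 cm gently.

Emit:
{"method": "apply_moves", "body": {"steps": [[0,0.4,0,0,0,0,0],[0,0.4,0,0,0,0,0],[0,0.4,0,0,0,0,0],[0,0.3,0,0,0,0,0],[0,0.3,0,0,0,0,0],[0,0.2,0,0,0,0,0],[0,0,0,0,0,0,0],[0,0,0,0,0,0,0]]}}

```text
t: 5.75
tool_pos: [0.4979, 0.1136, 0.0518]
ee_rot: [[0.0, 0.707, 0.707], [-0.0, 0.707, -0.707], [-1.0, 0.0, 0.0]]
contact_force: [0.8, 0.3, -0.4]
width: 1.002
```

```bash
python3 -c "
from h import *
delta(.5345-.0357,.150-.0357,.0525)
c=cam('scene');W=cloud(c)
Z=W[...,2];m=(c['color'][...,0]>110)&(Z>.05)&(Z<.09)&(np.hypot(W[...,0]-.5345,W[...,1]-.15)<.065)
p=W[m];A=np.c_[p[:,:2]-[.5345,.15],np.ones(len(p))];k=np.linalg.lstsq(A,p[:,2],rcond=None)[0];print(len(p),k,np.percentile(p[:,2],[5,50,95]))
"
```

```text
t 5.75 p [0.4979 0.1136 0.0518] head 44.99 tilt [ 0. -0. -1.] F [ 0.8  0.3 -0.4] j [-38.  36.  26. 117. -28.  33. -38.] w 1.002
tool cm [-0.07  0.11  0.01]
650 [-0.0035213   0.0234799   0.06978846] [0.06144784 0.07037882 0.07238214]
```

The lid top now reads about 70 mm and nearly flat, so it looks to have dropped in. I'll back off, rise clear and verify.

Emit:
{"method": "apply_moves", "body": {"steps": [[0,-0.8,0,0,0,0,0],[0,-1.5,0,0,0,0,0],[-3,-2,0,0,0,0,0],[-4,-4,0,0,0,0,60],[-4,-4,0,0,0,0,120],[-2,-4,0,0,0,0,160],[0,-1,0,0,0,0,160],[0,0,0,0,0,0,160]]}}

```text
t: 6.6
tool_pos: [0.3809, -0.0027, 0.1726]
ee_rot: [[0.0, 0.709, 0.705], [0.002, 0.705, -0.709], [-1.0, 0.001, -0.001]]
contact_force: [-0.5, 0.6, -0.3]
width: 0.373
```

```bash
python3 -c "
from h import *
delta(.5345,.150,.2)
b=cam('scene');c=cam('top')
i1=cv2.resize(c['color'][170:300,230:380,::-1],None,fx=4,fy=4);i2=cv2.resize(b['color'][215:305,250:360,::-1],None,fx=3.5,fy=3.5)
o=np.zeros((520,800,3),np.uint8);o[:520,:600]=i1;o=np.zeros((600,800,3),np.uint8);o[:390,:450]=cv2.resize(i1,(450,390));o[:315,455:800]=i2[:,:345];cv2.imwrite('pics/t5.png',o)
W=cloud(b);Z=W[...,2];r=np.hypot(W[...,0]-.5345,W[...,1]-.15)
for W,c in((W,b),(cloud(c),c)):
  r=np.hypot(W[...,0]-.5345,W[...,1]-.15);p=W[(r<.05)&(W[...,2]>.05)&(W[...,2]<.09)];A=np.c_[p[:,:2]-[.5345,.15],np.ones(len(p))];print(len(p),np.linalg.lstsq(A,p[:,2],rcond=None)[0],np.percentile(p[:,2],[5,50,95]))
"
```

```text
t 6.6 p [ 0.3809 -0.0027  0.1726] head 44.86 tilt [ 0.     0.002 -1.   ] F [-0.5  0.6 -0.3] j [-41.  11.  39. 131. -11.  41. -39.] w 0.373
tool cm [-2.710e+00  2.167e+01  1.000e-02]
630 [ 0.01341902 -0.00384669  0.07068836] [0.06901636 0.07064765 0.07245952]
1905 [ 0.016341   -0.00364346  0.07035403] [0.0665347  0.07034783 0.07405788]
```

View pics/t5.png

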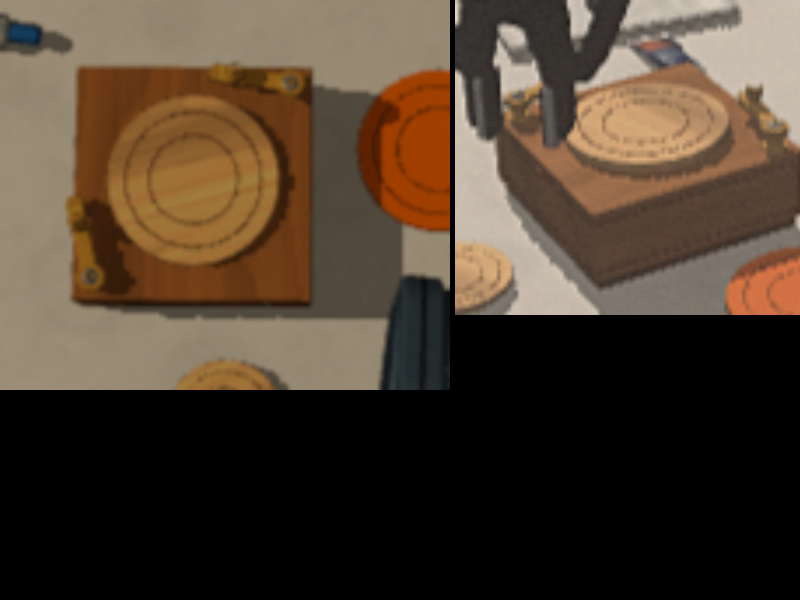

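The lid is level and centred, with its top at 70.4 mm on both cameras, so it is seated. Now I'll locate the studs.

```bash
cat >> h.py <<'E'
def studs():
    out={}
    for n in('top','scene'):
        c=cam(n);W=cloud(c);Z=W[...,2]
        for k,(sx,sy) in dict(a=(.6005,.0842),b=(.4685,.2158)).items():
            m=(Z>.086)&(Z<.098)&(np.hypot(W[...,0]-sx,W[...,1]-sy)<.06)
            p=W[m]
            if len(p)<4: print(n,k,'none');continue
            q=p.mean(0);print(n,k,len(p),q.round(4),'r',round(np.hypot(q[0]-sx,q[1]-sy)*1e3,1),'dir',round(np.degrees(np.arctan2(q[1]-sy,q[0]-sx)),1))
        if n=='top':
            m=(Z>.057)&(Z<.066)&(W[...,0]>.44)&(W[...,0]<.64)&(W[...,1]>.05)&(W[...,1]<.26)
            m=cv2.morphologyEx(m.astype(np.uint8),cv2.MORPH_OPEN,np.ones((3,3)))>0
            print('rect',cv2.minAreaRect(W[m][:,:2].astype(np.float32)))
E
python3 -c "
from h import *
studs()"
```

```text
top a 10 [0.6053 0.1194 0.0906] r 35.5 dir 82.2
top b 12 [0.4994 0.2237 0.0909] r 31.9 dir 14.3
rect ((0.5352084636688232, 0.150840163230896), (0.15940941870212555, 0.1583857536315918), 0.5612722039222717)
scene a 17 [0.6009 0.1165 0.0899] r 32.3 dir 89.3
scene b none
```

Emit:
{"method": "apply_moves", "body": {"steps": [[-0.5,0,0,8.4,0,0,160],[0,0,0,8.4,0,0,160],[0,0,0,8.4,0,0,160],[0,0,0,8.4,0,0,160],[0,0,0,8.4,0,0,160],[0,0,0,8.4,0,0,160],[0,0,0,8.4,0,0,160],[0,0,0,0,0,0,160]]}}

```text
t: 7.6
tool_pos: [0.3826, -0.0018, 0.1771]
ee_rot: [[-0.001, 0.971, -0.238], [-0.002, -0.238, -0.971], [-1.0, -0.0, 0.002]]
contact_force: [1.3, 0.2, -0.7]
width: 0.375
```

```bash
python3 -c "
from h import *
delta(.502,.221,.17)"
```

```text
t 7.6 p [ 0.3826 -0.0018  0.1771] head -13.8 tilt [-0.001 -0.002 -1.   ] F [ 1.3  0.2 -0.7] j [-52.  13.  52. 131. -15.  42. -93.] w 0.375
tool cm [  0.66   6.29 -24.48]
```

Emit:
{"method": "apply_moves", "body": {"steps": [[0,0.9,-3.5,0,0,0,160],[0,0.9,-3.5,0,0,0,160],[0,0.9,-3.5,0,0,0,160],[0,0.9,-3.5,0,0,0,160],[0,0.9,-3.5,0,0,0,160],[0,0.9,-3.5,0,0,0,160],[0,0.9,-3.5,0,0,0,160],[0,0,0,0,0,0,160]]}}

```text
t: 8.4
tool_pos: [0.5031, 0.2266, 0.1764]
ee_rot: [[0.001, 0.974, -0.227], [0.001, -0.227, -0.974], [-1.0, 0.001, -0.001]]
contact_force: [-0.2, 0.2, -0.4]
width: 0.375
```

```bash
python3 -c "
from h import *
delta(.502,.221,.082)
b=cam('scene');i=cv2.resize(b['color'][195:305,240:360,::-1],None,fx=5,fy=5);cv2.imwrite('pics/s6.png',i)"
```

```text
t 8.4 p [0.5031 0.2266 0.1764] head -13.14 tilt [ 0.001  0.001 -1.   ] F [-0.2  0.2 -0.4] j [ -61.   31.   43.  108.  -26.   52. -108.] w 0.375
tool cm [9.44 0.01 0.58]
```

View pics/s6.png

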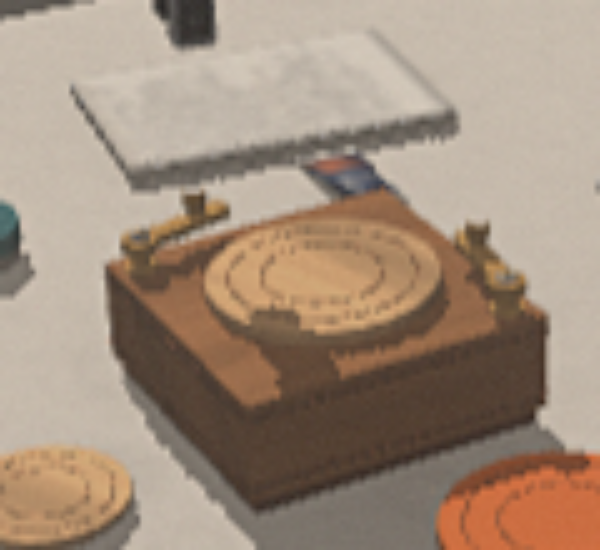

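The scene crop shows stud b at (195,203), stud a at (477,237), and the lid flat. I'll cross-check the stud positions with rays.

```bash
python3 -c "
from h import *
b=cam('scene')
f=lambda x,y:(240+x/5-.4,195+y/5-.4)
print(ray(b,[f(195,203),f(477,237)],.087))
for k in((123,242),(505,282)): print(ray(b,f(*k),.080))"
```

```text
[[0.4998457  0.22286758 0.087     ]
 [0.60089639 0.11682563 0.087     ]]
[[0.45690124 0.21557144 0.08      ]]
[[0.59522632 0.08182828 0.08      ]]
```

Emit:
{"method": "apply_moves", "body": {"steps": [[3,0,0.3,0,0,0,160],[3,0,0.2,0,0,0,160],[2,0,0,0,0,0,160],[1,0,0,0,0,0,160],[0.4,0,0,0,0,0,160],[0,0,0,0,0,0,160],[0,0,0,0,0,0,160]]}}

```text
t: 9.2
tool_pos: [0.5007, 0.2156, 0.084]
ee_rot: [[0.0, 0.971, -0.239], [0.0, -0.239, -0.971], [-1.0, 0.0, -0.0]]
contact_force: [-0.2, 0.3, -0.3]
width: 0.371
```

```bash
python3 -c "
from h import *
delta(.502,.197,.082);delta(.492,.181,.082)"
```

```text
t 9.2 p [0.5007 0.2156 0.084 ] head -13.8 tilt [ 0.  0. -1.] F [-0.2  0.3 -0.3] j [ -55.   38.   36.  112.  -33.   41. -102.] w 0.371
tool cm [0.2  0.57 1.77]
t 9.2 p [0.5007 0.2156 0.084 ] head -13.8 tilt [ 0.  0. -1.] F [-0.2  0.3 -0.3] j [ -55.   38.   36.  112.  -33.   41. -102.] w 0.371
tool cm [ 0.2  -0.02  3.56]
```

Emit:
{"method": "apply_moves", "body": {"steps": [[0.1,0.1,0.4,0,0,0,160],[0,0.1,0.5,0,0,0,160],[0,0.1,0.5,0,0,0,160],[0,0,0.5,0,0,0,160],[0,-0.1,0.5,0,0,0,160],[0,-0.1,0.5,0,0,0,160],[0,-0.1,0.4,0,0,0,160],[0,0,0.1,0,0,0,160]]}}

```text
t: 10.0
tool_pos: [0.4917, 0.1822, 0.0824]
ee_rot: [[-0.001, 0.971, -0.239], [-0.0, -0.239, -0.971], [-1.0, -0.001, 0.001]]
contact_force: [1.5, 1.5, 1.2]
width: 0.371
```

```bash
python3 -c "
from h import *
delta(.492,.181,.082);studs()"
```

```text
t 10.0 p [0.4917 0.1822 0.0824] head -13.84 tilt [-0.001 -0.    -1.   ] F [1.5 1.5 1.2] j [-53.  36.  36. 114. -33.  40. -99.] w 0.371
tool cm [0.04 0.06 0.11]
top a 11 [0.6046 0.119  0.0906] r 35.0 dir 83.2
top b none
rect ((0.5352567434310913, 0.1407412588596344), (0.1593482941389084, 0.13799186050891876), 0.5166324973106384)
scene a 16 [0.6008 0.116  0.0904] r 31.8 dir 89.5
scene b 26 [0.4823 0.1806 0.092 ] r 37.8 dir -68.7
```

Emit:
{"method": "apply_moves", "body": {"steps": [[0,0,-0.2,0,0,0,160],[-3,0,0,0,0,0,160],[-4,0,0,0,0,0,160],[-3,0,0,-8.5,0,0,160],[0,0,0,-8.5,0,0,160],[0,0,0,-8.5,0,0,160],[0,0,0,-8.5,0,0,160],[0,0,0,-8.5,0,0,160]]}}

```text
t: 10.9
tool_pos: [0.4926, 0.1848, 0.1824]
ee_rot: [[-0.001, 0.874, 0.486], [-0.0, 0.486, -0.874], [-1.0, -0.001, 0.0]]
contact_force: [-0.5, -0.4, 0.5]
width: 0.373
```

Emit:
{"method": "apply_moves", "body": {"steps": [[0,0,0,-8.5,0,0,160],[0,0,0,-8.5,0,0,160],[0,0,0,-8.5,0,0,160],[0,0,0,-8.5,0,0,160],[0,0,0,-8.5,0,0,160],[0,0,0,-8.5,0,0,160],[0,0,0,-8.5,0,0,160],[0,0,0,-8.5,0,0,160]]}}

```text
t: 11.7
tool_pos: [0.4926, 0.1847, 0.1822]
ee_rot: [[-0.001, -0.123, 0.992], [-0.001, 0.992, 0.123], [-1.0, -0.001, -0.001]]
contact_force: [0.1, 0.4, -0.5]
width: 0.374
```

```bash
python3 -c "
from h import *
delta(.603,.118,.17);studs()
b=cam('scene');i=cv2.resize(b['color'][195:305,240:360,::-1],None,fx=5,fy=5);cv2.imwrite('pics/s7.png',i)"
```

```text
t 11.7 p [0.4926 0.1847 0.1822] head 97.05 tilt [-0.001 -0.001 -1.   ] F [ 0.1  0.4 -0.5] j [-39.  23.  17. 110.  -9.  48. -10.] w 0.374
tool cm [ 1.22 -7.97 10.14]
top a 10 [0.6051 0.1186 0.0895] r 34.8 dir 82.4
top b none
rect ((0.5352746248245239, 0.12387299537658691), (0.16078679263591766, 0.1069398820400238), 1.5158615112304688)
scene a 16 [0.6011 0.1165 0.0901] r 32.3 dir 88.9
scene b 14 [0.4905 0.189  0.0895] r 34.6 dir -50.7
```

View pics/s7.png

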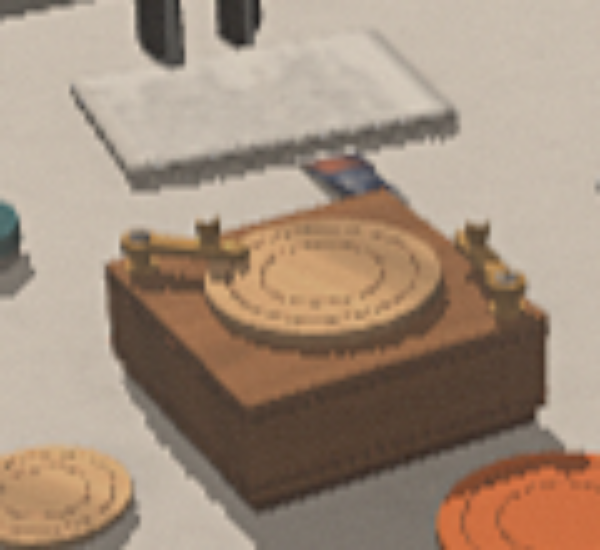

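Keeper b has swung over the lid in the crop (stud at 207,232). Next is keeper a.

Emit:
{"method": "apply_moves", "body": {"steps": [[0,0,0,-8.5,0,0,160],[0,-2.4,2.2,0,0,0,160],[0,-2.4,2.2,0,0,0,160],[0,-2.3,2.2,0,0,0,160],[0,-2.3,2.3,0,0,0,160],[0,0,0,0,0,0,160],[0,0,0,0,0,0,160]]}}

```text
t: 12.55
tool_pos: [0.6033, 0.1169, 0.182]
ee_rot: [[-0.001, -0.258, 0.966], [-0.001, 0.966, 0.258], [-1.0, -0.0, -0.001]]
contact_force: [-0.8, -0.2, -0.9]
width: 0.372
```

```bash
python3 -c "
from h import *
delta(.601,.118,.082)"
```

```text
t 12.55 p [0.6033 0.1169 0.182 ] head 104.97 tilt [-0.001 -0.001 -1.   ] F [-0.8 -0.2 -0.9] j [-27.  31.  16.  97. -10.  53.   8.] w 0.372
tool cm [10.    0.17 -0.19]
```

Emit:
{"method": "apply_moves", "body": {"steps": [[3,0,0,0,0,0,160],[3,0,0,0,0,0,160],[2,0,0,0,0,0,160],[1.3,0,0,0,0,0,160],[0.6,0,0,0,0,0,160],[0,0,0,0,0,0,160],[0,0,0,0,0,0,160]]}}

```text
t: 13.25
tool_pos: [0.604, 0.1177, 0.0845]
ee_rot: [[0.001, -0.262, 0.965], [0.0, 0.965, 0.262], [-1.0, -0.0, 0.002]]
contact_force: [0.1, 0.3, 0.5]
width: 0.369
```

```bash
python3 -c "
from h import *
delta(.587,.119,.082);delta(.566,.1075,.082)"
```

```text
t 13.25 p [0.604  0.1177 0.0845] head 105.18 tilt [ 0.001  0.    -1.   ] F [0.1 0.3 0.5] j [-25.  39.  14. 100. -12.  43.  10.] w 0.369
tool cm [ 0.25  0.57 -1.61]
t 13.25 p [0.604  0.1177 0.0845] head 105.18 tilt [ 0.001  0.    -1.   ] F [0.1 0.3 0.5] j [-25.  39.  14. 100. -12.  43.  10.] w 0.369
tool cm [ 0.24  0.01 -3.94]
```

Emit:
{"method": "apply_moves", "body": {"steps": [[0.1,0.2,-0.5,0,0,0,160],[0,0.2,-0.6,0,0,0,160],[0,0.1,-0.6,0,0,0,160],[0,0,-0.6,0,0,0,160],[0,-0.1,-0.6,0,0,0,160],[0,-0.2,-0.5,0,0,0,160],[0,-0.2,-0.4,0,0,0,160],[0,0,0,0,0,0,160]]}}

```text
t: 14.05
tool_pos: [0.5659, 0.1062, 0.0824]
ee_rot: [[-0.001, -0.261, 0.965], [-0.001, 0.965, 0.261], [-1.0, -0.001, -0.001]]
contact_force: [0.4, 0.4, -0.5]
width: 0.369
```

```bash
python3 -c "
from h import *
delta(.566,.1075,.082)"
```

```text
t 14.05 p [0.5659 0.1062 0.0824] head 105.12 tilt [-0.001 -0.001 -1.   ] F [ 0.4  0.4 -0.5] j [-25.  36.  14. 106. -12.  40.  10.] w 0.369
tool cm [0.04 0.12 0.04]
```

Emit:
{"method": "apply_moves", "body": {"steps": [[0,0,0.2,0,0,0,160],[-4,0,0,0,0,0,160],[-5,0,0,0,0,0,160],[-2,-3,-2,0,0,0,160],[0,-4,-2.8,0,0,0,160],[0,-4,-2.8,0,0,0,160],[0,-4,-2.8,0,0,0,160],[0,-4,-2.8,0,0,0,160]]}}

```text
t: 14.85
tool_pos: [0.49, -0.1119, 0.1926]
ee_rot: [[-0.0, -0.262, 0.965], [-0.0, 0.965, 0.262], [-1.0, -0.0, -0.0]]
contact_force: [0.2, -0.0, -0.6]
width: 0.377
```

```bash
python3 -c "
from h import *
delta(.5,.1,.082);studs()
c=cam('top');i=cv2.resize(c['color'][180:285,240:350,::-1],None,fx=5,fy=5,interpolation=cv2.INTER_CUBIC);cv2.imwrite('pics/t8.png',i)"
```

```text
t 14.85 p [ 0.49   -0.1119  0.1926] head 105.19 tilt [-0. -0. -1.] F [ 0.2 -0.  -0.6] j [ -9.  20.  20. 113.  -9.  48.  31.] w 0.377
tool cm [11.05 20.19  6.52]
top a 15 [0.576  0.1111 0.0905] r 36.4 dir 132.3
top b 10 [0.494  0.1907 0.0924] r 35.8 dir -44.6
rect ((0.5351071357727051, 0.15120366215705872), (0.15945765376091003, 0.15882781147956848), 0.4391680359840393)
scene a 13 [0.5711 0.1092 0.0894] r 38.6 dir 139.6
scene b 13 [0.4904 0.1879 0.0898] r 35.4 dir -51.8
```

View pics/t8.png

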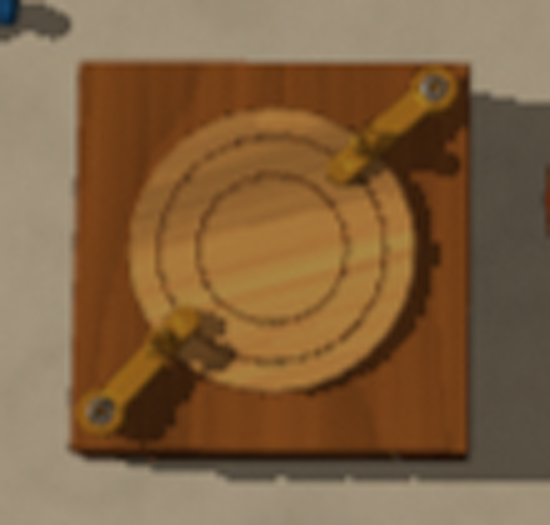

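Both bars lie over the lid and the box rectangle is unchanged. I'll measure the bar angles more precisely from averaged depth.

```bash
python3 -c "
from h import *
cs=[cam('top') for _ in range(8)];c=cs[0];c['depth']=np.median([k['depth'] for k in cs],0)
W=cloud(c);Z=W[...,2]
C=np.array([.5351,.1510])
for k,(sx,sy) in dict(a=(.6011,.0850),b=(.4691,.2170)).items():
    m=(Z>.0755)&(Z<.0835)&(np.hypot(W[...,0]-sx,W[...,1]-sy)<.064)&((W[...,:2]-[sx,sy])@(C-[sx,sy])>-.0005)
    p=W[m][:,:2];l=cv2.fitLine(p.astype(np.float32),cv2.DIST_HUBER,0,.001,.001).ravel()
    n=np.array([-l[1],l[0]]);print(k,len(p),'line dir mod180',np.degrees(np.arctan2(l[1],l[0]))%180,'miss of centre mm',((C-l[2:])@n)*1e3,'ctr',l[2:])
r=np.hypot(W[...,0]-C[0],W[...,1]-C[1]);p=W[(r<.025)];A=np.c_[p[:,:2]-C,np.ones(len(p))];print('lid',np.linalg.lstsq(A,p[:,2],rcond=None)[0])
"
```

```text
a 177 line dir mod180 131.62793 miss of centre mm -5.25659731619664 ctr [0.5870051  0.10050837]
b 190 line dir mod180 138.39265 miss of centre mm -4.652869779744003 ctr [0.48457655 0.2020912 ]
lid [ 0.01417984 -0.00722798  0.07024473]
```

Keeper b is within about 2° of pointing at the centre. Keeper a is about 3° short, so I'll nudge its stud about 2 mm further.

```bash
python3 -c "
from h import *
delta(.575,.1105,.182)"
```

```text
t 15.4 p [ 0.4914 -0.109   0.1924] head 105.3 tilt [-0.  0. -1.] F [ 0.1 -0.8 -0.2] j [ -9.  20.  20. 113.  -9.  48.  31.] w 0.373
tool cm [ 1.04 18.96 13.86]
```

Emit:
{"method": "apply_moves", "body": {"steps": [[0,3.5,2.3,0,0,0,160],[0,3.8,2.5,0,0,0,160],[0,3.8,2.5,0,0,0,160],[0,3.8,2.5,0,0,0,160],[0,2,1.4,0,0,0,160],[1,0,0,0,0,0,160],[0,0,0,0,0,0,160],[0,0,0,0,0,0,160]]}}

```text
t: 16.2
tool_pos: [0.5543, 0.081, 0.1822]
ee_rot: [[-0.001, -0.261, 0.965], [-0.001, 0.965, 0.261], [-1.0, -0.001, -0.001]]
contact_force: [0.8, 0.0, -0.3]
width: 0.371
```

```bash
python3 -c "
from h import *
delta(.575,.1105,.083)"
```

```text
t 16.2 p [0.5543 0.081  0.1822] head 105.1 tilt [-0.001 -0.001 -1.   ] F [ 0.8  0.  -0.3] j [-25.  26.  16. 105.  -9.  50.  10.] w 0.371
tool cm [9.91 2.32 2.78]
```

Emit:
{"method": "apply_moves", "body": {"steps": [[0,1.2,1.4,0,0,0,160],[0,1.1,1.4,0,0,0,160],[2.5,0,0,0,0,0,160],[3,0,0,0,0,0,160],[2.4,0,0,0,0,0,160],[1.4,0,0,0,0,0,160],[0.6,0,0,0,0,0,160],[0,0,0,0,0,0,160]]}}

```text
t: 17.0
tool_pos: [0.5759, 0.1113, 0.0835]
ee_rot: [[-0.0, -0.261, 0.965], [-0.0, 0.965, 0.261], [-1.0, -0.0, -0.0]]
contact_force: [0.3, -0.2, 0.6]
width: 0.367
```

```bash
python3 -c "
from h import *
delta(.5637,.1065,.0825)"
```

```text
t 17.0 p [0.5759 0.1113 0.0835] head 105.14 tilt [-0. -0. -1.] F [ 0.3 -0.2  0.6] j [-25.  36.  13. 104. -12.  41.  10.] w 0.367
tool cm [ 0.1  -0.15 -1.3 ]
```

Emit:
{"method": "apply_moves", "body": {"steps": [[0,-0.1,-0.4,0,0,0,160],[0,0,-0.4,0,0,0,160],[0,0,-0.3,0,0,0,160],[0,0,-0.2,0,0,0,160],[0,0,0,0,0,0,160],[0,0,0,0,0,0,160]]}}

```text
t: 17.6
tool_pos: [0.5641, 0.1077, 0.0839]
ee_rot: [[0.001, -0.262, 0.965], [0.0, 0.965, 0.262], [-1.0, -0.0, 0.001]]
contact_force: [2.0, 0.1, 0.9]
width: 0.375
```

Emit:
{"method": "apply_moves", "body": {"steps": [[0,0,0.3,0,0,0,160],[-4,0,0,0,0,0,160],[-5,0,0,0,0,0,160],[-2,-3,-2,0,0,0,160],[0,-4,-2.8,0,0,0,160],[0,-4,-2.8,0,0,0,160],[0,-4,-2.8,0,0,0,160],[0,-4,-2.8,0,0,0,160]]}}

```text
t: 18.4
tool_pos: [0.4878, -0.1108, 0.1935]
ee_rot: [[-0.001, -0.263, 0.965], [0.0, 0.965, 0.263], [-1.0, 0.0, -0.0]]
contact_force: [0.1, -0.4, -0.7]
width: 0.374
```

```bash
python3 -c "
from h import *
delta(.5637,.1065,.0825);studs()
cs=[cam('top') for _ in range(6)];c=cs[0];c['depth']=np.median([k['depth'] for k in cs],0)
W=cloud(c);Z=W[...,2]
C=np.array([.5351,.1510])
for k,(sx,sy) in dict(a=(.6011,.0850),b=(.4691,.2170)).items():
    m=(Z>.0755)&(Z<.0835)&(np.hypot(W[...,0]-sx,W[...,1]-sy)<.064)&((W[...,:2]-[sx,sy])@(C-[sx,sy])>-.0005)
    p=W[m][:,:2];l=cv2.fitLine(p.astype(np.float32),cv2.DIST_HUBER,0,.001,.001).ravel()
    print(k,'dir',np.degrees(np.arctan2(l[1],l[0]))%180)
r=np.hypot(W[...,0]-C[0],W[...,1]-C[1]);p=W[(r<.025)];A=np.c_[p[:,:2]-C,np.ones(len(p))];print('lid',np.linalg.lstsq(A,p[:,2],rcond=None)[0])
i=cv2.resize(c['color'][180:285,240:350,::-1],None,fx=5,fy=5,interpolation=cv2.INTER_CUBIC);cv2.imwrite('pics/t9.png',i)"
```

```text
t 18.4 p [ 0.4878 -0.1108  0.1935] head 105.23 tilt [-0.001  0.    -1.   ] F [ 0.1 -0.4 -0.7] j [ -9.  20.  20. 113.  -9.  48.  31.] w 0.374
tool cm [11.11 18.97 13.03]
top a 11 [0.5749 0.1104 0.0906] r 36.6 dir 134.3
top b 9 [0.4944 0.191  0.0918] r 35.8 dir -43.7
rect ((0.5352344512939453, 0.15136215090751648), (0.15962959825992584, 0.15917639434337616), 0.45513150095939636)
scene a 15 [0.5696 0.1069 0.0898] r 38.3 dir 143.8
scene b 16 [0.4906 0.1881 0.0893] r 35.4 dir -51.5
a dir 134.38943
b dir 138.56161
lid [ 0.02006599 -0.00720124  0.07021291]
```

View pics/t9.png

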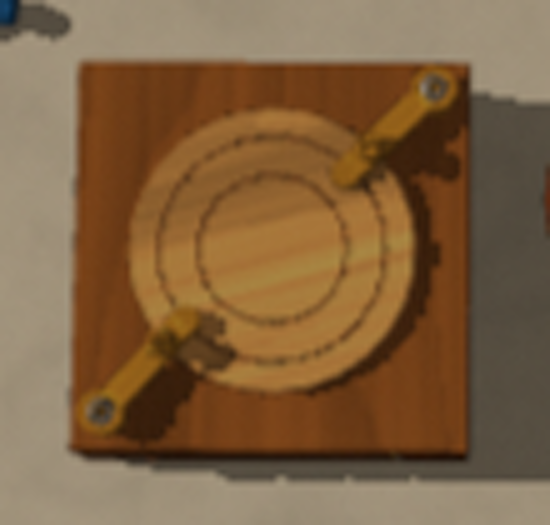

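```bash
python3 -c "
from h import *
print(arm.close_job())"
```

```text
the job is handed in; nothing more can be done
None
```

I slid the lid home with the open fingers and turned both keepers in over it. Keeper b went first, then keeper a, with a second small nudge on a. I handed the job in at about 19 s, with the gripper clear of everything.

**Lid:** in the last check its top was 70.2 mm above the table, as it should be when seated. It was level to about 1° and centred in the mouth.

**Box:** its measured centre moved by less than 1 mm. I saw nothing else disturbed, though I did not re-measure the bystanders.

**Keepers:** both lie over the lid, pointing at about its middle, but the two cameras disagree on the exact angles (45° is ideal):

| Keeper | Top camera: bar | Top camera: stud | Scene camera: stud |
|---|---|---|---|
| a | 0.6° short | 0.7° short | about 9° past |
| b | 3.6° short | 1.3° short | about 6.5° past |

The scene camera had been reading stud positions a few millimetres off before, so I trusted the top view and the finger positions, and left b as it was.

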